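Set the recipe stand's stem to its mark and lock the cam lever

ROBOT

A 6-joint arm with a two-finger parallel gripper is mounted at the origin on the work surface. World frame = base frame: x ahead of the robot, y to its left, z up, the work surface at z = 0. Lengths are in m, angles in rad, forces in N, time in s.
With the tool pointing down it reaches from about 0.375 to 0.925 m from the base axis. Payload 5.7 kg.
Tool frame: the origin (TCP) lies midway between the tips of the shut fingers; the grasp point (between the pads) lies 19 mm behind it (env.grip_depth is the distance from the TCP to the grasp point, in m); z points along the fingers, y is the line along which they close (so a half turn about z gives the same grasp; the last joint's range is limited). The gripper opens to 85 mm and grips with 20 to 120 N. Pads are 22 mm wide; open, the fingers measure 114 mm over their backs; the gripper's body (76 mm by 85 mm) begins 54 mm behind the grasp point. The pads swing forward as they close: fully open they stand 13 mm farther back than shut.
Start: joints at [1.182, 0.359, 1.51, -0, 1.272, -0.115], TCP at [0.162, 0.578, 0.231] pointing down, gripper open.
Joint ranges: [-2.97, 2.97], [-1.01, 2.36], [0.21, 2.38], [-0.96, 4.11], [0.2, 2.71], [-2.98, 2.98]. Speed limits (rad/s): [2.39, 2.39, 3.14, 3.14, 3.14, 3.14].

INTERFACE

Orientations are given as a rotation vector (axis times angle).
In Python, from workcell import env gives the robot as it stands. The module is installed in compiled form; this text tells all that it offers.
- The arm moves only by the shell command python3 -m creep 'ROWS' [FORCE]. ROWS is a JSON object of lists of equal length, an entry for each row: "rot": the turn, a rotation vector about the tool's x, y, z in degrees, a list of three; "delta_pos": the shift along the tool's x, y, z in mm, a list of three; "gripper": the opening, from 0 (shut) to 1 (fully open). A call has 1 to 5 rows; each row is the pose to reach, as a shift and turn from the pose commanded when the call began, along the tool's axes at that moment; what a row does not reach only later rows make up. A row lasts 1/10 s, in which the tool goes at most 50 mm and 8.59 degrees, less where a joint would pass 70% of its speed; a pose out of reach is approached as far as the arm can. A call with a gripper value outside its range is refused whole. The fingers move at their own pace and stop on an object; FORCE is the grip in N (left out, the last holds). Time passes only in rows, so rows that repeat a pose let the fingers close. It gives the time, the measured TCP pose, the force, the opening and the grip force at its end, in the units of the state.
- env.observe(): the state, without advancing time (a new reading comes with each control period).
- env.capture(name): name is "scene" or "top"; returns (picture, depth): 480x640x3 uint8, red, green, blue; 480x640 float32, m along the optical axis (not along the pixel's ray), 0 where there is no reading.
- env.get_calibration(name): a dict with "fx", "fy", "cx", "cy" (pixels), "extrinsics" (4x4, takes a point from camera to world coordinates). Camera axes: x right, y down, z forward; pixel columns grow to the right and rows downward; lengths in m; the calibration is good to about 2 mm. A picture is of the moment at which its call begins. get_calibration takes no time and is no camera call.
- env.job_done(): hands the job in; it is judged then, once.
Trained networks look in the newest picture that a camera, given by its name, has taken for a name from the list of things; names that differ only in an ending like _2 or _b are one class to them, and where a whole thing is asked for, a point or a joint stands for the part that bears it (a point fixed in the world has none). Each returns a list of dicts, best first, with "conf" (0 to 1); they miss things now and then, are a little off and sometimes report something else, mostly with a low value. They report only what shows in the picture. A call takes as long as a camera call. They do not tell look-alikes from the thing itself.
- env.find_in(camera, query): "centre" ([column, row] in pixels, amid what is visible of it).
The state is a dict: "t": time; "qpos": joint angles; "joint_velocities": joint speeds; "effort": joint torques, N m; "eef_pos": TCP position; "orientation": TCP orientation; "contact_force": force on the tool from outside, world axes, zero at the start; "moment": the same for the moment, N m; "finger_gap": finger opening in m; "grip_force": force on a finger pad.
Only numpy, scipy, OpenCV 4.12 (cv2) and the standard library are available. Lean on these libraries where they do the work, as an engineer would, in place of code of your own. Each camera call takes 0.05 s, during which the arm holds its last target. There are 200 camera calls.

TASK

The recipe stand's stem is drawn out too far: take hold of the stem, slide it down until the red ring sits just on the collar's rim, and, still holding it there, swing the green cam lever fully closed (clockwise from above). Do not let go of the stem while you close the lever, and finish still gripping it, stem on its mark and lever closed. Keep the stand standing where it is and leave the other kitchen things alone.

Things in the scene. Friction and masses are not known exactly. Their poses are not given: they have to be found in the camera images.
- stand: recipe stand standing on the counter (not fastened, about 1.9 kg): black round foot 180 mm across and 22 mm high, chrome outer tube 34 mm across, black clamp collar 44 mm across whose top rim is 165 mm above the foot's underside. Origin: centre of the foot's underside; z up along the stem's axis. Its wire book rest is off, so the stem's top is bare
- collar_rim (a point): point on the stem's axis at the height of the collar's top rim, 165 mm above the counter
- stem: the stand's sliding stem: smooth round chrome tube 25 mm across, free to turn in the collar while unclamped; about 0.27 kg, a drag of about 5 N keeps it at any height. Its length mark is a red ring 4 mm high; thin black rings every 20 mm are only graduations. The bare, black-capped top is 62 mm above the red ring's lower edge. Origin: on the axis at that lower edge; z up
- stem_height (a joint): height of the red ring's lower edge above the collar's top rim (m): 0 = on its mark, with the red ring resting just on the rim; positive = stem drawn out too far (it starts 35 to 80 mm out); travel -0.025 to 0.10
- stem_top (a point): centre of the stem's flat top end, 62 mm above the red ring's lower edge; with the stem on its mark it stands 227 mm above the counter
- cam_lever (a joint): green cam lever (rad): a ring 51 mm across round the collar that turns about the stem's axis and carries one upright blade. 0 = fully closed, at its stop; opening is counter-clockwise from above, to 1.0; starts 0.75 to 1.0. Takes about 0.12 N m (4 N at the blade), twice that in its last 0.25 rad, where a jaw in the collar tightens on the stem and then holds it by friction; stays where left
- lever_blade (a point): centre of the lever's upright blade: a radial plate 7 mm thick, 18.5 to 46 mm out from the stem's axis, from the rim to 40 mm above it. A gripper holding the stem, fingertips below the blade's top, can turn clockwise about the stem and sweep it shut with a finger's flank; grip with one finger 65 to 90 degrees counter-clockwise of the blade
- book_rest: the stand's wire book rest, 220 x 160 x 30 mm, lying flat on the counter; origin: centre of its underside
- scale: white kitchen scale 200 x 170 mm with a round glass plate 176 mm across, top 43 mm high; fixed; origin: centre of its underside
- bowl: white bowl 124 mm across and 62 mm high, standing on the scale; origin: centre of its underside
- knife: kitchen knife 280 mm long lying on the wooden chopping board (250 x 340 x 18 mm); origin: middle of its length, underside
- spatula: wooden-handled steel spatula 260 mm long lying on the chopping board; origin: middle of its length, underside
- flour_jar: glass storage jar 90 mm across, 150 mm high; origin: centre of its underside
- mug: blue mug 82 mm across, 92 mm high; origin: centre of its underside
Things that resemble listed ones, but are neither listed nor needed, are in the scene too. What is shaped like the stand but pink or purple is not meant.

How it is judged:
By the outcome, as a careful person would: the job done as asked, in the order asked, and still so for the second after the job is handed in, while the arm keeps its last pose, push and grip.
It also fails if it takes over 42 s, if anything falls off the work surface, if the arm or the gripper's body presses on something with over 40 N, if the wrist force passes 120 N, or if a joint passes its speed limit or range.

## Working session

There is one attempt and no reset: what is moved stays moved. The work goes in short steps, Python scripts to look and compute and a shell command to move; the robot and the scene stay as the last step left them, time stands still between calls to the robot, and variables do not carry over. Pictures are saved under pics/ and viewed, at most 13 in all, crops included, and the job is handed in when it is done.

```bash
mkdir -p pics; cat > h.py <<'E'
import numpy as np, cv2
from workcell import env
def cap(n,f=None):
    p,d=env.capture(n)
    if f: cv2.imwrite('pics/'+f,cv2.cvtColor(p,cv2.COLOR_RGB2BGR))
    return p,d
def cloud(n,d):
    c=env.get_calibration(n); v,u=np.mgrid[:480,:640]
    P=np.stack([(u-c['cx'])/c['fx']*d,(v-c['cy'])/c['fy']*d,d],-1)
    E=np.array(c['extrinsics']); return P@E[:3,:3].T+E[:3,3]
E
python3 - <<'E'
from h import *
np.set_printoptions(precision=3,suppress=True)
for n in('scene','top'):
    p,d=cap(n,n+'1.png'); W=cloud(n,d)
    print(n,np.array(env.get_calibration(n)['extrinsics'])[:3])
    for q in('stand','stem','cam_lever','lever_blade','stem_top'):
        for r in env.find_in(n,q)[:3]:
            c,w=map(int,r['centre']); print(q,r['conf'],c,w,W[w,c])
s=env.observe();print(s['t'],s['orientation'],s['eef_pos'],s['contact_force'],env.grip_depth)
E
```

```text
scene [[-0.109  0.836 -0.538  1.301]
 [ 0.994  0.094 -0.056  0.061]
 [ 0.004 -0.54  -0.841  1.292]]
stand 0.82 293 262 [ 0.545 -0.072  0.044]
stand 0.64 295 243 [ 0.556 -0.063  0.153]
stand 0.61 383 285 [0.582 0.167 0.034]
stem 0.72 389 245 [0.577 0.161 0.215]
stem 0.69 291 261 [ 0.544 -0.078  0.047]
stem 0.52 247 146 [ 0.304 -0.221  0.211]
cam_lever 0.71 297 241 [ 0.559 -0.057  0.168]
cam_lever 0.55 368 185 [0.372 0.104 0.178]
cam_lever 0.52 239 160 [ 0.312 -0.246  0.162]
lever_blade 0.65 236 162 [ 0.324 -0.252  0.166]
lever_blade 0.61 395 248 [0.557 0.18  0.174]
lever_blade 0.57 367 185 [0.383 0.101 0.19 ]
stem_top 0.72 289 218 [ 0.539 -0.078  0.232]
stem_top 0.7 390 246 [0.576 0.164 0.209]
stem_top 0.56 246 147 [ 0.304 -0.224  0.207]
top [[-0.007 -0.992  0.126  0.393]
 [-1.     0.009  0.015 -0.046]
 [-0.016 -0.126 -0.992  1.388]]
stand 0.7 260 236 [0.548 0.146 0.154]
stand 0.63 335 248 [ 0.511 -0.068  0.165]
stand 0.6 330 234 [ 0.551 -0.054  0.164]
stem 0.62 337 236 [ 0.532 -0.071  0.266]
stem 0.5 395 328 [ 0.294 -0.221  0.224]
stem 0.41 249 225 [0.57  0.166 0.225]
cam_lever 0.68 241 237 [0.541 0.192 0.197]
cam_lever 0.56 402 322 [ 0.307 -0.244  0.202]
cam_lever 0.53 331 237 [ 0.544 -0.057  0.153]
lever_blade 0.49 246 237 [0.545 0.185 0.162]
lever_blade 0.41 272 301 [0.365 0.104 0.204]
lever_blade 0.21 176 211 [0.65  0.442 0.009]
stem_top 0.62 268 311 [0.34  0.111 0.231]
stem_top 0.52 341 241 [ 0.519 -0.081  0.269]
0.6 [-0.429 -3.112  0.   ] [0.162 0.578 0.231] [-0.616  0.405 -0.156] 0.0187
```

View pics/scene1.png

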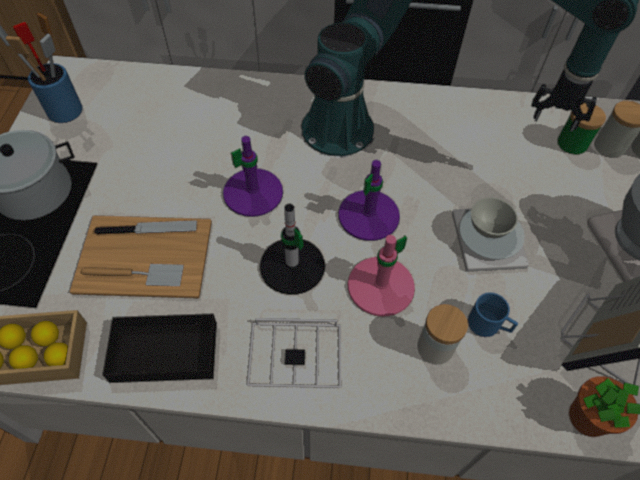

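View pics/top1.png

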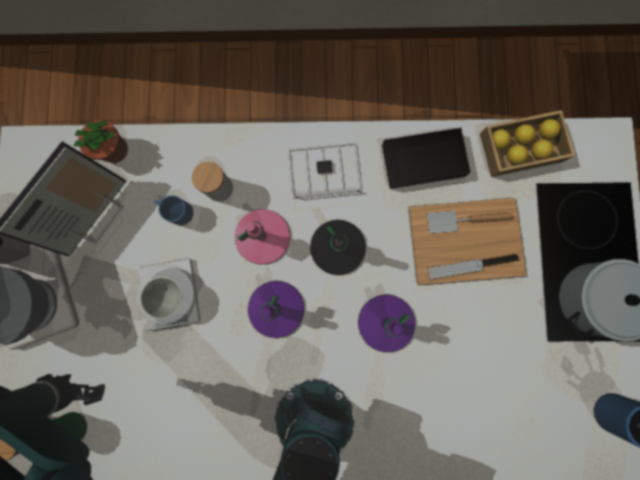

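The black-footed stand is the real one: scene (292,262), top (338,246). The pink stand and the two purple ones are decoys. Next I'll measure the stand's axis, the stem top and the blade.

```bash
python3 - <<'E'
from h import *
np.set_printoptions(precision=4,suppress=True)
for n in('scene','top'):
    p,d=cap(n); W=cloud(n,d); x,y,z=W[...,0],W[...,1],W[...,2]
    hsv=cv2.cvtColor(p,cv2.COLOR_RGB2HSV); roi=(d>0)&(np.hypot(x-.53,y+.073)<.13)
    foot=roi&(abs(z-.022)<.008)&(hsv[...,2]<60)
    (c,r)=cv2.minEnclosingCircle(W[foot][:,:2].astype(np.float32)); print(n,'foot',foot.sum(),c,r,np.median(z[foot]))
    c=np.array(c)
    near=roi&(np.hypot(x-c[0],y-c[1])<.07)
    g=near&(hsv[...,0]>40)&(hsv[...,0]<90)&(hsv[...,1]>90)&(z>.1)
    red=near&((hsv[...,0]<8)|(hsv[...,0]>172))&(hsv[...,1]>90)&(z>.1)
    for m,k in((g,'green'),(red,'red')):
        P=W[m]; print(k,m.sum(), P.mean(0) if len(P) else '')
    P=W[g];rr=np.hypot(*(P[:,:2]-c).T);b=P[(rr>.028)]
    print('blade',len(b),b.mean(0) if len(b) else '',b[:,2].min(),b[:,2].max(),np.degrees(np.arctan2(*(b[:,:2].mean(0)-c)[::-1])))
    for lo in(.17,.19,.21,.23,.25,.27,.29):
        m=near&(z>lo)&(z<lo+.02)&~g; print(lo,m.sum(),W[m].mean(0) if m.any() else '')
    u,v=(292,235) if n=='scene' else (338,240)
    q=cv2.resize(p[v-37:v+38,u-50:u+50],(800,600),interpolation=cv2.INTER_CUBIC); cv2.imwrite(f'pics/{n}2.png',q[...,::-1])
E
```

```text
scene foot 1355 (0.5358029007911682, -0.07701674848794937) 0.08524949103593826 0.017068179274660533
green 214 [ 0.5563 -0.0653  0.1659]
red 8 [ 0.5423 -0.0753  0.1938]
blade 86 [ 0.5646 -0.0511  0.1785] 0.13982910822948935 0.20693504634738225 42.035483938663056
0.17 44 [ 0.5413 -0.077   0.1804]
0.19 57 [ 0.5416 -0.0731  0.1991]
0.21 52 [ 0.539  -0.0773  0.22  ]
0.23 56 [ 0.5387 -0.0771  0.24  ]
0.25 106 [ 0.5324 -0.0775  0.2604]
0.27 0 
0.29 0 
top foot 1561 (0.5281076431274414, -0.07830271124839783) 0.08560513705015182 0.018410223862594277
green 19 [ 0.5568 -0.054   0.2042]
red 0 
blade 17 [ 0.5578 -0.0532  0.2039] 0.1986637839069587 0.20721145700624288 40.152125870836954
0.17 17 [ 0.5376 -0.0625  0.1792]
0.19 25 [ 0.5428 -0.0607  0.2017]
0.21 6 [ 0.519  -0.0775  0.2202]
0.23 8 [ 0.5191 -0.0758  0.2377]
0.25 75 [ 0.5287 -0.0768  0.2645]
0.27 2 [ 0.5356 -0.0726  0.2714]
0.29 0
```

View pics/scene2.png

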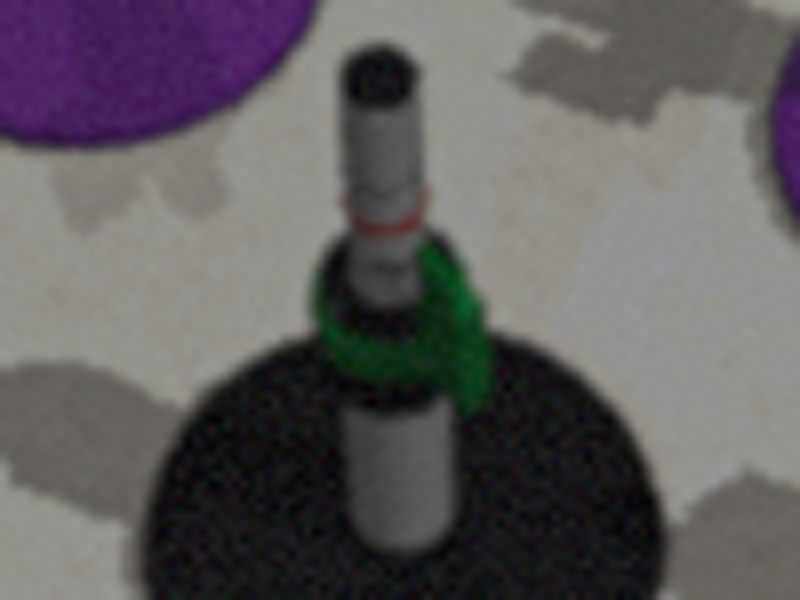

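View pics/top2.png

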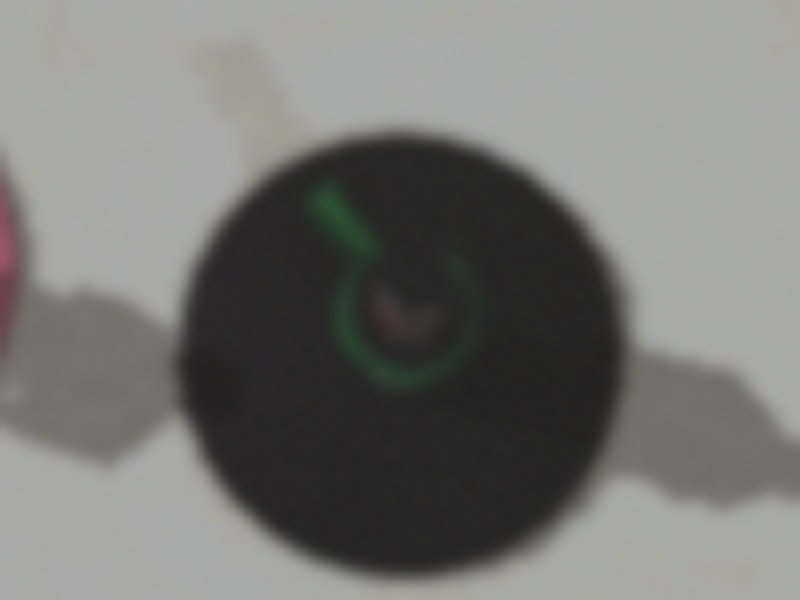

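```bash
cat >> h.py <<'E'
from scipy.spatial.transform import Rotation as Ro
def go(t,yaw=None):
    s=env.observe(); R=Ro.from_rotvec(s['orientation']).as_matrix()
    y=np.degrees(np.arctan2(R[1,1],R[0,1]))
    print('t',s['t'],'pos',np.round(s['eef_pos'],4),'yaw',round(y,2),'F',np.round(s['contact_force'],1),'M',np.round(s['moment'],2),'gap',round(s['finger_gap'],4),'grip',s['grip_force'],'tilt',np.round(R[:2,2],4))
    print(' delta mm',np.round(R.T@(np.array(t)-s['eef_pos'])*1000,1),'rotz',None if yaw is None else round(y-yaw,1))
def ring(f=None):
    A=np.array([.530,-.077]);n='scene';p,d=cap(n,f);c=env.get_calibration(n);E=np.array(c['extrinsics']);W=cloud(n,d)
    o=E[:3,3]
    a=p.astype(float);k=a[...,0]-np.maximum(a[...,1],a[...,2]); k[(np.hypot(W[...,0]-A[0],W[...,1]-A[1])>.04)|(W[...,2]<.16)]=0
    vs,us=np.where(k>25); 
    if len(vs)==0: return print('no red')
    w=k[vs,us];print('red px',len(vs),np.average(us,weights=w),np.average(vs,weights=w))
    for u,v,_ in sorted(zip(us,vs,w)):
        r=E[:3,:3]@[(u-c['cx'])/c['fx'],(v-c['cy'])/c['fy'],1]
        # hit cylinder r=12.5mm
        q=o[:2]-A;aa=r[:2]@r[:2];b=q@r[:2];D=b*b-aa*(q@q-.0125**2)
        if D>0: t=(-b-D**.5)/aa; print(u,v,round(_),'z',round((o+t*r)[2],4))
E
python3 - <<'E'
from h import *
ring()
for n in('scene','top'):
    p,d=cap(n);W=cloud(n,d);x,y,z=W[...,0],W[...,1],W[...,2]
    m=(np.hypot(x-.53,y+.077)<.025)&(z>.255)&(d>0); print(n,np.percentile(z[m],[10,25,50,75,90]).round(4))
    # same camera z-bias: worktop and foot top
    m=(np.hypot(x-.53,y+.077)>.11)&(np.hypot(x-.53,y+.077)<.13)&(abs(z)<.015)&(d>0); print('table',np.median(z[m]))
    m=(np.hypot(x-.53,y+.077)>.05)&(np.hypot(x-.53,y+.077)<.08)&(abs(z-.02)<.015)&(d>0); print('foot',np.median(z[m]))
go([.53,-.077,.38],120)
E
python3 -m creep '{"rot":[[0,0,0],[0,0,0],[0,0,-8],[0,0,-16],[0,0,-24]],"delta_pos":[[0,0,-50],[0,0,-100],[10,-40,-140],[20,-80,-149],[30,-120,-149]],"gripper":[1,1,1,1,1]}'
python3 -c "
from h import *;go([.53,-.077,.38],120)"
```

```text
red px 9 291.4 225.6813559322034
288 226 31 z 0.2034
289 226 30 z 0.2044
290 226 29 z 0.2048
291 226 34 z 0.2044
292 225 27 z 0.2075
292 226 41 z 0.2034
293 225 41 z 0.2056
293 226 36 z 0.2016
294 225 26 z 0.2026
scene [0.2585 0.2604 0.2625 0.2636 0.2648]
table -0.0021810219852596013
foot 0.014266586264381376
top [0.2625 0.2637 0.2655 0.2667 0.268 ]
table 0.00037330944462721227
foot 0.016794905195718357
t 0.85 pos [0.1622 0.5776 0.2313] yaw 74.31 F [-0.2  0.5  1. ] M [0.01 0.03 0.03] gap 0.0854 grip 0.0 tilt [-0. -0.]
 delta mm [-531.  -530.8 -148.7] rotz -45.7
t: 1.35
eef_pos: [0.1007, 0.4702, 0.3832]
orientation: [-0.236, 3.131, 0.008]
contact_force: [-0.2, 1.2, -0.7]
finger_gap: 0.0851
grip_force: 0.0
t 1.35 pos [0.1007 0.4702 0.3832] yaw 98.63 F [-0.2  1.2 -0.7] M [-0.04  0.07  0.02] gap 0.0851 grip 0.0 tilt [0.0017 0.005 ]
 delta mm [-342.3 -605.4    1.2] rotz -21.4
```

```bash
python3 -m creep '{"rot":[[0,0,-4],[0,0,-8],[0,0,-12],[0,0,-17],[0,0,-21]],"delta_pos":[[-32,-37,0],[-64,-74,0],[-96,-111,0],[-128,-147,0],[-160,-184,0]],"gripper":[1,1,1,1,1]}'
python3 -c "
from h import *;go([.53,-.077,.38],120)"
```

```text
t: 1.85
eef_pos: [0.2868, 0.3099, 0.3806]
orientation: [-0.801, 3.037, 0.001]
contact_force: [1.3, 0.3, 0.1]
finger_gap: 0.0853
grip_force: 0.0
t 1.85 pos [0.2868 0.3099 0.3806] yaw 119.54 F [1.3 0.3 0.1] M [ 0.01 -0.   -0.04] gap 0.0853 grip 0.0 tilt [0.0008 0.0007]
 delta mm [ -20.8 -456.5    0.6] rotz -0.5
```

```bash
python3 -m creep '{"rot":[[0,0,0],[0,0,0],[0,0,0],[0,0,0],[0,0,0]],"delta_pos":[[-2,-48,0],[-4,-96,0],[-6,-144,0],[-8,-192,0],[-11,-240,0]],"gripper":[1,1,1,1,1]}'
python3 -m creep '{"rot":[[0,0,0],[0,0,0],[0,0,0],[0,0,0],[0,0,0]],"delta_pos":[[-2,-48,0],[-4,-96,0],[-6,-144,0],[-8,-192,0],[-10,-216,0]],"gripper":[1,1,1,1,1]}'
python3 -m creep '{"rot":[[0,0,0],[0,0,0]],"delta_pos":[[0,0,0],[0,0,0]],"gripper":[1,1]}'
python3 -c "
from h import *;go([.53,-.077,.218],120)
cap('scene','s3.png')
p,d=cap('top');W=cloud('top',d)
cv2.imwrite('pics/top3.png',cv2.resize(p[180:300,260:420],(800,600))[...,::-1])"
```

```text
t: 2.35
eef_pos: [0.4135, 0.1055, 0.3806]
orientation: [-0.794, 3.039, -0.0]
contact_force: [1.1, 1.4, 0.4]
finger_gap: 0.0855
grip_force: 0.0
t: 2.85
eef_pos: [0.529, -0.0797, 0.38]
orientation: [-0.791, 3.04, -0.002]
contact_force: [0.2, 0.6, 0.5]
finger_gap: 0.0854
grip_force: 0.0
t: 3.05
eef_pos: [0.5271, -0.0761, 0.38]
orientation: [0.793, -3.039, -0.001]
contact_force: [-0.1, 0.5, 0.3]
finger_gap: 0.0858
grip_force: 0.0
t 3.05 pos [ 0.5271 -0.0761  0.38  ] yaw 119.25 F [-0.1  0.5  0.3] M [0.01 0.01 0.01] gap 0.0858 grip 0.0 tilt [-0.0011  0.0007]
 delta mm [ -2.2  -2.4 162. ] rotz -0.8
```

View pics/s3.png

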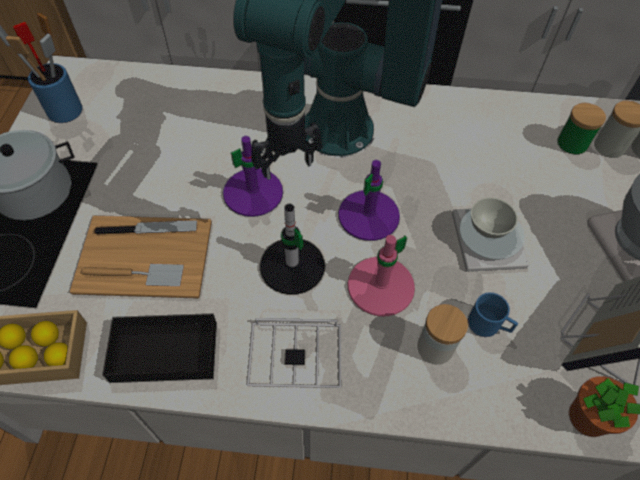

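```bash
python3 -m creep '{"rot":[[0,0,0],[0,0,0],[0,0,0],[0,0,0],[0,0,0]],"delta_pos":[[-2,-2,40],[-2,-2,80],[-2,-2,120],[-2,-2,145],[-2,-2,162]],"gripper":[1,1,1,1,1]}'
python3 -m creep '{"rot":[[0,0,0],[0,0,0]],"delta_pos":[[0,0,0],[0,0,0]],"gripper":[1,1]}'
python3 -c "
from h import *;go([.53,-.077,.218],120)
p,d=cap('scene')
cv2.imwrite('pics/s4.png',cv2.resize(p[175:295,210:370],(800,600),interpolation=cv2.INTER_CUBIC)[...,::-1])"
```

```text
t: 3.65
eef_pos: [0.5282, -0.075, 0.2165]
orientation: [0.797, -3.036, -0.002]
contact_force: [-0.7, -0.2, 0.2]
finger_gap: 0.0852
grip_force: 0.0
t: 3.85
eef_pos: [0.53, -0.0759, 0.219]
orientation: [-0.797, 3.039, -0.0]
contact_force: [-0.5, 0.5, -0.1]
finger_gap: 0.0853
grip_force: 0.0
t 3.85 pos [ 0.53   -0.0759  0.219 ] yaw 119.39 F [-0.5  0.5 -0.1] M [-0.03 -0.01  0.02] gap 0.0853 grip 0.0 tilt [ 0.0002 -0.    ]
 delta mm [ 0.5 -0.9  1. ] rotz -0.6
```

View pics/s4.png

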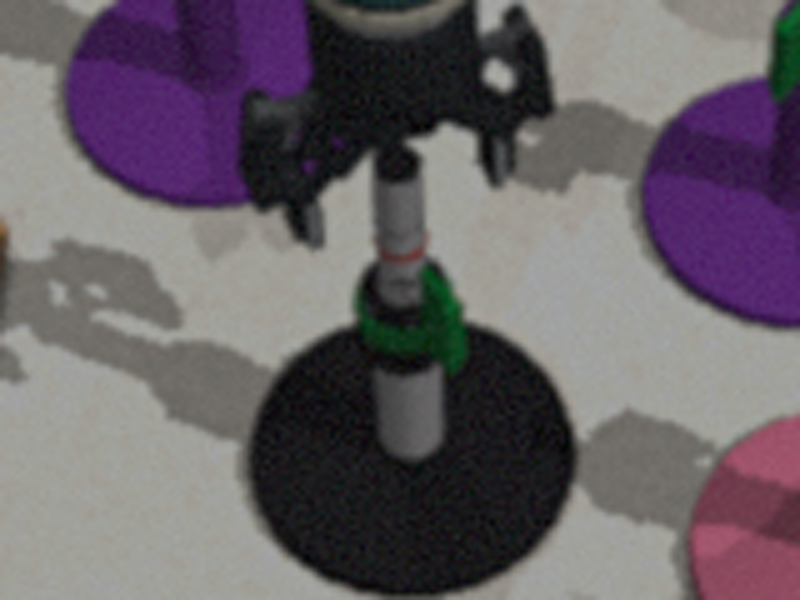

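The fingers straddle the stem at (400,200), with tips at (310,235) and (497,178), above the blade. I'll close on it.

```bash
python3 -m creep '{"rot":[[0,0,0],[0,0,0],[0,0,0],[0,0,0],[0,0,0]],"delta_pos":[[0,0,0],[0,0,0],[0,0,0],[0,0,0],[0,0,0]],"gripper":[0.5,0.4,0.3,0.2,0.1]}' 60
python3 -m creep '{"rot":[[0,0,0],[0,0,0],[0,0,0],[0,0,0],[0,0,0]],"delta_pos":[[0,0,0],[0,0,0],[0,0,0],[0,0,0],[0,0,0]],"gripper":[0,0,0,0,0]}' 60
python3 -c "
from h import *;go([.53,-.077,.180],120);ring()"
```

```text
t: 4.4
eef_pos: [0.5303, -0.077, 0.2186]
orientation: [-0.795, 3.039, -0.001]
contact_force: [-0.6, 0.5, 2.1]
finger_gap: 0.0241
grip_force: 58.6
t: 4.9
eef_pos: [0.5303, -0.077, 0.2184]
orientation: [-0.795, 3.039, -0.001]
contact_force: [-0.7, -0.3, 2.4]
finger_gap: 0.0235
grip_force: 58.6
t 4.9 pos [ 0.5303 -0.077   0.2184] yaw 119.31 F [-0.7 -0.3  2.4] M [-0.06 -0.04  0.03] gap 0.0235 grip 58.596219420433044 tilt [ 0.0004 -0.0003]
 delta mm [ 0.3  0.1 38.4] rotz -0.7
red px 13 290.9637188208617 225.7278911564626
286 225 26 z 0.2024
288 226 27 z 0.2034
289 226 38 z 0.2044
289 227 27 z 0.2002
290 226 40 z 0.2048
290 227 33 z 0.2006
291 226 41 z 0.2044
292 225 31 z 0.2075
292 226 47 z 0.2034
293 225 38 z 0.2056
293 226 35 z 0.2016
294 224 27 z 0.2066
294 225 31 z 0.2026
```

```bash
cat >> h.py <<'E'
def prof(N=8,cols=(289,294),rows=(215,250)):
    p=np.mean([env.capture('scene')[0].astype(float) for _ in range(N)],0)
    c=env.get_calibration('scene');E=np.array(c['extrinsics'])
    for z in(.165,.169,.2,.204):
        for r in (.0125,):
            u=E[:2,3]-[.530,-.077];u/=np.linalg.norm(u)
            P=E[:3,:3].T@(np.r_[np.array([.530,-.077])+u*r,z]-E[:3,3]);print('pred z',z,'px',np.round([c['fx']*P[0]/P[2]+c['cx'],c['fy']*P[1]/P[2]+c['cy']],2))
    for v in range(*rows): print(v,p[v,cols[0]:cols[1]].mean(0).round().astype(int),end='; ' if v%4 else '\n')
    k=p[...,0]-p[...,1:].max(-1); k=k[rows[0]:rows[1],282:302].clip(4)-4
    print('\nredsum',k.sum(),'row',(k.sum(1)@np.arange(*rows))/k.sum())
E
python3 -c "
from h import *;prof()"
python3 -m creep '{"rot":[[0,0,0],[0,0,0],[0,0,0],[0,0,0],[0,0,0]],"delta_pos":[[0,0,8],[0,0,16],[0,0,24],[0,0,32],[0,0,32]],"gripper":[0,0,0,0,0]}' 60
python3 -c "
from h import *;go([.53,-.077,.180],120);prof()
p,d=cap('scene')
cv2.imwrite('pics/s5.png',cv2.resize(p[195:255,250:330],(800,600),interpolation=cv2.INTER_CUBIC)[...,::-1])"
```

```text
pred z 0.165 px [290.81 235.34]
pred z 0.169 px [290.76 234.42]
pred z 0.2 px [290.36 227.13]
pred z 0.204 px [290.31 226.17]
215 [96 95 95]; 216 [96 95 95]
217 [95 95 95]; 218 [96 95 95]; 219 [95 94 94]; 220 [90 90 90]
221 [81 80 81]; 222 [80 79 81]; 223 [90 90 91]; 224 [95 91 92]
225 [96 77 78]; 226 [97 56 56]; 227 [95 71 72]; 228 [92 88 89]
229 [84 85 85]; 230 [74 74 74]; 231 [64 64 64]; 232 [70 70 70]
233 [77 77 77]; 234 [75 75 75]; 235 [65 65 65]; 236 [38 38 38]
237 [19 18 20]; 238 [18 17 19]; 239 [21 21 23]; 240 [20 36 25]
241 [14 51 26]; 242 [12 52 25]; 243 [14 52 26]; 244 [13 48 23]
245 [15 36 20]; 246 [15 20 15]; 247 [14 13 15]; 248 [14 13 14]
249 [34 34 35]; 
redsum 610.75 row 225.55648792468276
t: 5.85
eef_pos: [0.5298, -0.0769, 0.1846]
orientation: [0.795, -3.038, -0.001]
contact_force: [2.8, -1.6, -7.7]
finger_gap: 0.0236
grip_force: 59.1
t 5.85 pos [ 0.5298 -0.0769  0.1846] yaw 119.31 F [ 2.8 -1.6 -7.7] M [-0.48 -0.82  0.05] gap 0.0236 grip 59.10719454288483 tilt [-0.0012  0.0001]
 delta mm [-0.1 -0.2  4.6] rotz -0.7
pred z 0.165 px [290.81 235.34]
pred z 0.169 px [290.76 234.42]
pred z 0.2 px [290.36 227.13]
pred z 0.204 px [290.31 226.17]
215 [18 17 19]; 216 [19 17 20]
217 [18 18 20]; 218 [26 25 26]; 219 [48 48 50]; 220 [79 78 78]
221 [94 92 93]; 222 [95 94 95]; 223 [95 94 94]; 224 [95 93 94]
225 [94 93 94]; 226 [94 93 94]; 227 [94 93 94]; 228 [87 86 87]
229 [70 70 70]; 230 [70 70 70]; 231 [76 76 76]; 232 [75 74 74]
233 [74 60 60]; 234 [74 45 45]; 235 [63 49 49]; 236 [36 34 33]
237 [17 16 17]; 238 [17 16 18]; 239 [20 23 22]; 240 [20 39 26]
241 [15 51 26]; 242 [15 53 26]; 243 [13 51 24]; 244 [15 48 24]
245 [14 33 18]; 246 [15 18 16]; 247 [14 14 14]; 248 [14 14 15]
249 [41 40 41]; 
redsum 347.75 row 233.82063263838964
```

View pics/s5.png

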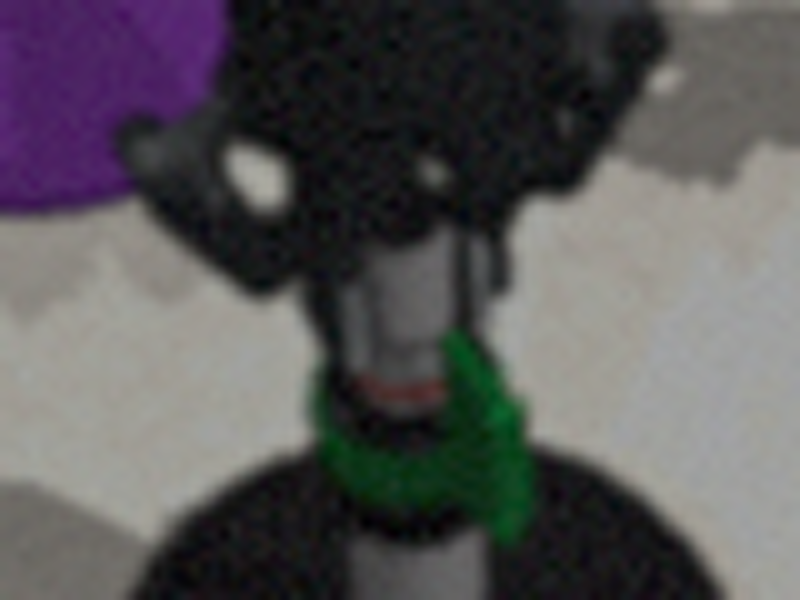

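```bash
python3 -m creep '{"rot":[[0,0,0],[0,0,0],[0,0,0]],"delta_pos":[[0,0,1.5],[0,0,3],[0,0,3]],"gripper":[0,0,0]}' 60
python3 -c "
from h import *;go([.53,-.077,.180],120);prof(16,rows=(229,240))"
```

```text
t: 6.6
eef_pos: [0.5302, -0.0768, 0.1839]
orientation: [-0.795, 3.039, -0.001]
contact_force: [0.7, -1.2, 2.9]
finger_gap: 0.0238
grip_force: 60.2
t 6.6 pos [ 0.5302 -0.0768  0.1839] yaw 119.31 F [ 0.7 -1.2  2.9] M [-0.2  -0.13 -0.01] gap 0.0238 grip 60.15273034572601 tilt [ 0.0006 -0.0003]
 delta mm [ 0.3 -0.   3.9] rotz -0.7
pred z 0.165 px [290.81 235.34]
pred z 0.169 px [290.76 234.42]
pred z 0.2 px [290.36 227.13]
pred z 0.204 px [290.31 226.17]
229 [80 80 80]; 230 [66 67 67]; 231 [69 69 70]; 232 [73 74 74]
233 [78 72 72]; 234 [75 51 51]; 235 [64 37 37]; 236 [38 24 24]
237 [16 15 17]; 238 [16 16 18]; 239 [21 23 24]; 
redsum 416.6875 row 234.52272386380682
```

```bash
python3 -m creep '{"rot":[[0,0,0],[0,0,0],[0,0,0]],"delta_pos":[[0,0,1],[0,0,1],[0,0,1]],"gripper":[0,0,0]}' 60
python3 -c "
from h import *;go([.53,-.077,.180],120);prof(14,rows=(229,240))"
python3 -m creep '{"rot":[[0,0,0],[0,0,0],[0,0,0]],"delta_pos":[[0,0,1],[0,0,1],[0,0,1]],"gripper":[0,0,0]}' 60
python3 -c "
from h import *;go([.53,-.077,.180],120);prof(14,rows=(229,240))"
```

```text
t: 7.7
eef_pos: [0.5301, -0.0769, 0.1822]
orientation: [0.795, -3.039, 0.0]
contact_force: [1.4, -1.2, 1.1]
finger_gap: 0.0238
grip_force: 60.2
t 7.7 pos [ 0.5301 -0.0769  0.1822] yaw 119.31 F [ 1.4 -1.2  1.1] M [-0.32 -0.32 -0.04] gap 0.0238 grip 60.152374505996704 tilt [-0.     -0.0001]
 delta mm [ 0.2 -0.   2.2] rotz -0.7
pred z 0.165 px [290.81 235.34]
pred z 0.169 px [290.76 234.42]
pred z 0.2 px [290.36 227.13]
pred z 0.204 px [290.31 226.17]
229 [82 82 82]; 230 [70 70 70]; 231 [67 67 68]; 232 [72 73 73]
233 [78 75 76]; 234 [75 57 56]; 235 [64 36 35]; 236 [38 20 21]
237 [17 16 17]; 238 [18 17 20]; 239 [21 23 22]; 
redsum 423.8571428571428 row 234.79103471520057
t: 8.7
eef_pos: [0.5301, -0.0768, 0.1814]
orientation: [-0.795, 3.039, -0.0]
contact_force: [2.2, -1.7, 1.8]
finger_gap: 0.024
grip_force: 60.1
t 8.7 pos [ 0.5301 -0.0768  0.1814] yaw 119.31 F [ 2.2 -1.7  1.8] M [-0.27 -0.33  0.  ] gap 0.024 grip 60.1253467798233 tilt [ 0.0001 -0.0001]
 delta mm [ 0.2 -0.1  1.4] rotz -0.7
pred z 0.165 px [290.81 235.34]
pred z 0.169 px [290.76 234.42]
pred z 0.2 px [290.36 227.13]
pred z 0.204 px [290.31 226.17]
229 [82 82 82]; 230 [67 68 68]; 231 [64 64 64]; 232 [71 72 72]
233 [78 76 77]; 234 [79 64 64]; 235 [68 37 36]; 236 [39 16 16]
237 [18 16 17]; 238 [18 16 19]; 239 [20 22 23]; 
redsum 390.1428571428571 row 234.97455144635666
```

```bash
python3 -m creep '{"rot":[[0,0,0],[0,0,6],[0,0,12],[0,0,18],[0,0,24]],"delta_pos":[[0,0,0.5],[0,0,0.5],[0,0,0.5],[0,0,0.5],[0,0,0.5]],"gripper":[0,0,0,0,0]}' 60
python3 -m creep '{"rot":[[0,0,5],[0,0,10],[0,0,15],[0,0,20],[0,0,20]],"delta_pos":[[0,0,0],[0,0,0],[0,0,0],[0,0,0],[0,0,0]],"gripper":[0,0,0,0,0]}' 60
python3 -c "
from h import *;go([.53,-.077,.180],20)"
python3 -m creep '{"rot":[[0,0,5],[0,0,10],[0,0,15],[0,0,20],[0,0,20]],"delta_pos":[[0,0,0],[0,0,0],[0,0,0],[0,0,0],[0,0,0]],"gripper":[0,0,0,0,0]}' 60
python3 -c "
from h import *;go([.53,-.077,.180],20)
p,d=cap('scene')
cv2.imwrite('pics/s6.png',cv2.resize(p[195:285,230:350],(800,600),interpolation=cv2.INTER_CUBIC)[...,::-1])"
```

```text
t: 9.9
eef_pos: [0.5302, -0.0772, 0.1808]
orientation: [-0.139, 3.138, -0.001]
contact_force: [1.7, -3.2, 1.2]
finger_gap: 0.0235
grip_force: 60.1
t: 10.4
eef_pos: [0.5302, -0.0774, 0.1808]
orientation: [0.402, 3.115, -0.002]
contact_force: [1.5, -5.1, 2.3]
finger_gap: 0.0236
grip_force: 60.7
t 10.4 pos [ 0.5302 -0.0774  0.1808] yaw 75.29 F [ 1.5 -5.1  2.3] M [-0.8  -0.24  0.08] gap 0.0236 grip 60.673485953884665 tilt [ 0.0001 -0.0012]
 delta mm [0.3 0.4 0.8] rotz 55.3
t: 10.9
eef_pos: [0.53, -0.0776, 0.1808]
orientation: [0.936, 2.999, -0.002]
contact_force: [0.1, -6.0, 0.9]
finger_gap: 0.0238
grip_force: 61.0
t 10.9 pos [ 0.53   -0.0776  0.1808] yaw 55.34 F [ 0.1 -6.   0.9] M [-0.96 -0.17  0.03] gap 0.0238 grip 60.995337766071316 tilt [-0.0002 -0.0015]
 delta mm [0.4 0.5 0.8] rotz 35.3
```

View pics/s6.png

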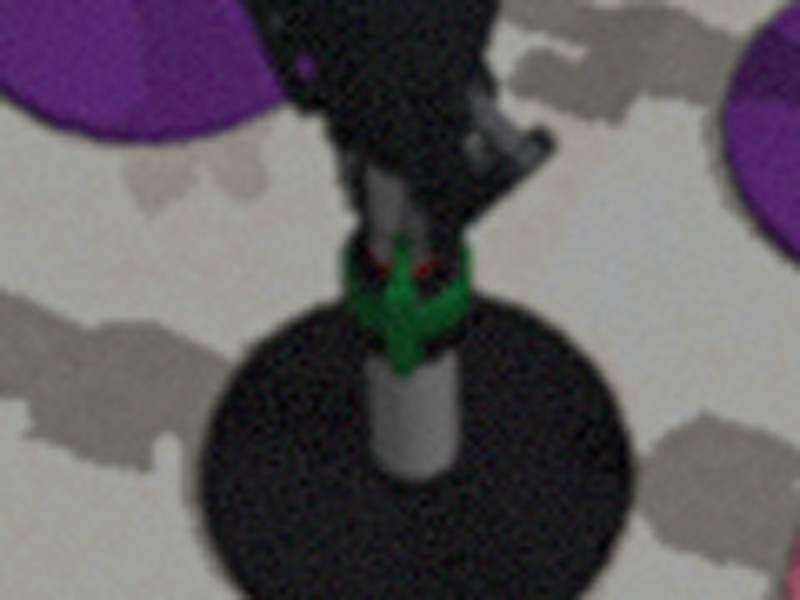

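```bash
python3 -m creep '{"rot":[[0,0,0],[0,0,3],[0,0,6],[0,0,9],[0,0,9]],"delta_pos":[[-0.5,-0.7,0],[-0.5,-0.7,0],[-0.5,-0.7,0],[-0.5,-0.7,0],[-0.5,-0.7,0]],"gripper":[0,0,0,0,0]}' 60
python3 -c "
from h import *;go([.53,-.077,.180],20)"
python3 -m creep '{"rot":[[0,0,2],[0,0,4],[0,0,4]],"delta_pos":[[0,0,0],[0,0,0],[0,0,0]],"gripper":[0,0,0]}' 60
python3 -c "
from h import *;go([.53,-.077,.180],20)"
```

```text
t: 11.45
eef_pos: [0.53, -0.0779, 0.1808]
orientation: [-1.167, -2.917, 0.001]
contact_force: [0.5, -5.5, 1.9]
finger_gap: 0.0237
grip_force: 61.3
t 11.45 pos [ 0.53   -0.0779  0.1808] yaw 46.39 F [ 0.5 -5.5  1.9] M [-0.75 -0.17  0.12] gap 0.0237 grip 61.30911464220844 tilt [-0.0003 -0.0005]
 delta mm [0.7 0.7 0.8] rotz 26.4
t: 11.75
eef_pos: [0.53, -0.078, 0.1808]
orientation: [-1.267, -2.875, 0.001]
contact_force: [0.7, -3.9, 2.8]
finger_gap: 0.0234
grip_force: 61.7
t 11.75 pos [ 0.53   -0.078   0.1808] yaw 42.44 F [ 0.7 -3.9  2.8] M [-0.84 -0.07  0.12] gap 0.0234 grip 61.6864956356585 tilt [-0.0003 -0.0006]
 delta mm [0.7 0.7 0.8] rotz 22.4
```

```bash
for i in 1; do :; done; python3 -m creep '{"rot":[[0,0,2],[0,0,4],[0,0,4]],"delta_pos":[[0,0,0],[0,0,0],[0,0,0]],"gripper":[0,0,0]}' 60 >/dev/null
python3 -c "
from h import *;go([.53,-.077,.180],20)"
python3 -m creep '{"rot":[[0,0,1.5],[0,0,3],[0,0,3]],"delta_pos":[[0,0,0],[0,0,0],[0,0,0]],"gripper":[0,0,0]}' 60 >/dev/null
python3 -c "
from h import *;go([.53,-.077,.180],20)
p,d=cap('scene');hsv=cv2.cvtColor(p,cv2.COLOR_RGB2HSV)
cv2.imwrite('pics/s7.png',cv2.resize(p[195:285,230:350],(800,600),interpolation=cv2.INTER_CUBIC)[...,::-1])"
```

```text
t 12.05 pos [ 0.53   -0.0779  0.1808] yaw 38.44 F [ 0.3 -5.3  2.8] M [-0.89 -0.05  0.15] gap 0.0235 grip 61.93867181253154 tilt [-0.0004 -0.0005]
 delta mm [0.7 0.6 0.8] rotz 18.4
t 12.35 pos [ 0.5299 -0.0779  0.1808] yaw 35.39 F [ 0.4 -5.2  2.2] M [-0.91 -0.05  0.29] gap 0.0237 grip 62.56291642785072 tilt [-0.0004 -0.0006]
 delta mm [0.7 0.6 0.8] rotz 15.4
```

View pics/s7.png

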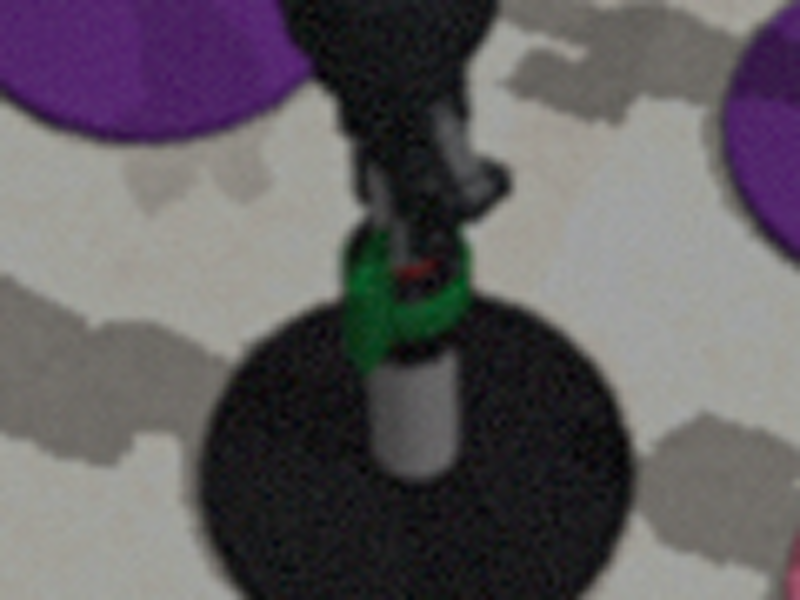

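```bash
python3 -m creep '{"rot":[[0,0,1.5],[0,0,3],[0,0,3]],"delta_pos":[[0,0,0],[0,0,0],[0,0,0]],"gripper":[0,0,0]}' 60 >/dev/null
python3 -c "
from h import *;go([.53,-.077,.180],20)"
python3 -m creep '{"rot":[[0,0,1.5],[0,0,3],[0,0,3]],"delta_pos":[[0,0,0],[0,0,0],[0,0,0]],"gripper":[0,0,0]}' 60 >/dev/null
python3 -c "
from h import *;go([.53,-.077,.180],20)"
python3 -m creep '{"rot":[[0,0,1],[0,0,2],[0,0,2]],"delta_pos":[[0,0,0],[0,0,0],[0,0,0]],"gripper":[0,0,0]}' 60 >/dev/null
python3 -c "
from h import *;go([.53,-.077,.180],20)"
```

```text
t 12.7 pos [ 0.5299 -0.0777  0.1808] yaw 32.33 F [-0.5 -3.4  2.6] M [-0.9   0.09  0.52] gap 0.0237 grip 65.2470471477136 tilt [-0.0005 -0.0003]
 delta mm [0.6 0.5 0.8] rotz 12.3
t 13.0 pos [ 0.5299 -0.0775  0.1808] yaw 29.29 F [-0.2 -3.6  3.2] M [-0.66  0.21  0.85] gap 0.0237 grip 69.08077742904425 tilt [-0.0004  0.    ]
 delta mm [0.4 0.3 0.8] rotz 9.3
t 13.3 pos [ 0.5299 -0.0773  0.1808] yaw 27.29 F [-1.8 -2.4  3.9] M [-0.29  0.22  1.04] gap 0.0238 grip 70.96572740469128 tilt [-0.0005  0.0005]
 delta mm [0.2 0.2 0.8] rotz 7.3
```

```bash
python3 -m creep '{"rot":[[0,0,0],[0,0,0],[0,0,0]],"delta_pos":[[0,0,0],[0,0,0],[0,0,0]],"gripper":[0,0,0]}' 25
python3 -c "
from h import *;go([.53,-.077,.180],20)"
python3 -m creep '{"rot":[[0,0,1],[0,0,2],[0,0,2]],"delta_pos":[[0,0,0],[0,0,0],[0,0,0]],"gripper":[0,0,0]}' 25 >/dev/null
python3 -c "
from h import *;go([.53,-.077,.180],20)
p,d=cap('scene')
cv2.imwrite('pics/s8.png',cv2.resize(p[195:285,230:350],(800,600),interpolation=cv2.INTER_CUBIC)[...,::-1])"
```

```text
t: 13.6
eef_pos: [0.5299, -0.0774, 0.1808]
orientation: [-1.634, -2.683, -0.0]
contact_force: [-1.0, -0.9, 5.0]
finger_gap: 0.0235
grip_force: 71.1
t 13.6 pos [ 0.5299 -0.0774  0.1808] yaw 27.32 F [-1.  -0.9  5. ] M [-0.08  0.28  1.08] gap 0.0235 grip 71.06021816376597 tilt [-0.0004  0.0003]
 delta mm [0.4 0.3 0.8] rotz 7.3
t 13.9 pos [ 0.5297 -0.0772  0.1807] yaw 25.23 F [-2.7 -0.9  5. ] M [0.14 0.41 0.88] gap 0.0232 grip 81.59027132671326 tilt [-0.0008  0.0008]
 delta mm [0.1 0.4 0.7] rotz 5.2
```

View pics/s8.png

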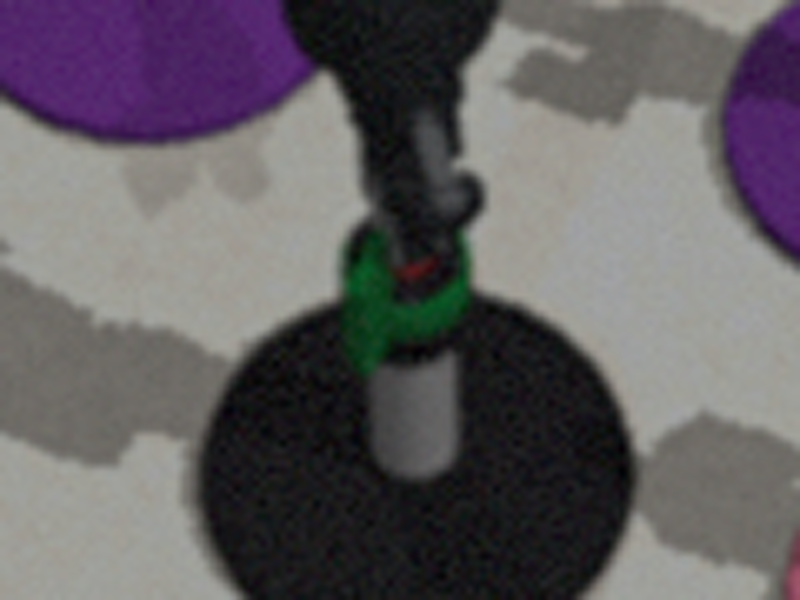

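```bash
cat >> h.py <<'E'
def blade(img=None):
    n='scene'; c=env.get_calibration(n);E=np.array(c['extrinsics'])
    if img is None:
        F=[env.capture(n) for _ in range(5)]; p=np.mean([f[0] for f in F],0).astype(np.uint8)
    else: p=cv2.imread('pics/'+img)[...,::-1]
    h=cv2.cvtColor(np.ascontiguousarray(p),cv2.COLOR_RGB2HSV)
    m=(h[...,0]>40)&(h[...,0]<90)&(h[...,1]>90); m[:205]=0;m[262:]=0;m[:,:270]=0;m[:,318:]=0
    mm=np.uint8(m)*1
    A=np.array([.5299,-.077])
    def mask(a,b=.125):
        # rendered silhouette: ring band r 25.5 z b..165 and blade
        M=np.zeros((480,640),np.uint8)
        def pr(P):
            P=(np.asarray(P)-E[:3,3])@E[:3,:3]; return np.c_[c['fx']*P[:,0]/P[:,2]+c['cx'],c['fy']*P[:,1]/P[:,2]+c['cy']]
        d=np.array([np.cos(a),np.sin(a)]);k=np.array([-d[1],d[0]])
        P=[np.r_[A+d*r+k*s,z] for r in(.0185,.046) for s in(-.0035,.0035) for z in(.165,.205)]
        H=cv2.convexHull(pr(P).astype(np.float32)); S=16
        cv2.fillConvexPoly(M,np.int32(np.round(H*S)),1,shift=4); return M
    best=[]
    for deg in range(-45,70,1):
        M=mask(np.radians(deg)); best.append(((mm*M).sum()/M.sum(),deg))
    best.sort(reverse=True); return best[:6],m.sum()
E
python3 - <<'E'
from h import *
for f in('scene1.png','s3.png',None):
    b,n=blade(f); print(f,n,[(round(a,2),d) for a,d in b])
go([.53,-.077,.18])
E
```

```text
scene1.png 245 [(np.float64(0.84), 37), (np.float64(0.82), 36), (np.float64(0.79), 38), (np.float64(0.78), 35), (np.float64(0.78), 34), (np.float64(0.77), 39)]
s3.png 230 [(np.float64(0.84), 37), (np.float64(0.82), 36), (np.float64(0.79), 35), (np.float64(0.78), 38), (np.float64(0.78), 34), (np.float64(0.76), 33)]
None 222 [(np.float64(0.78), -12), (np.float64(0.78), -13), (np.float64(0.76), -11), (np.float64(0.75), -10), (np.float64(0.75), -14), (np.float64(0.74), -9)]
t 14.2 pos [ 0.5298 -0.0773  0.1807] yaw 25.31 F [-1.9  1.   4.7] M [0.28 0.47 0.8 ] gap 0.0241 grip 81.6278574988246 tilt [-0.0007  0.0006]
 delta mm [0.2 0.3 0.7] rotz None
```

```bash
python3 - <<'E'
from h import *
for f in('s6','s7','s8'):
    im=np.zeros((480,640,3),np.uint8); im[195:285,230:350]=cv2.resize(cv2.imread(f'pics/{f}.png'),(120,90),interpolation=cv2.INTER_AREA)
    cv2.imwrite('pics/_t.png',im); b,n=blade('_t.png'); print(f,n,[(round(float(a),2),d) for a,d in b])
E
```

```text
s6 200 [(0.79, 4), (0.78, 3), (0.78, 5), (0.78, 6), (0.78, 10), (0.78, 8)]
s7 230 [(0.82, -12), (0.81, -13), (0.8, -11), (0.79, -14), (0.79, -10), (0.77, -15)]
s8 229 [(0.79, -12), (0.79, -13), (0.78, -14), (0.77, -11), (0.77, -17), (0.76, -10)]
```

```bash
python3 -m creep '{"rot":[[0,0,-2],[0,0,-4],[0,0,-5],[0,0,-5]],"delta_pos":[[0,0,0],[0,0,0],[0,0,0],[0,0,0]],"gripper":[0,0,0,0]}' 40
python3 -c "
from h import *;go([.53,-.077,.180],20)
b,n=blade();print(b[:4]);prof(10,cols=(289,293),rows=(226,240))"
```

```text
t: 14.6
eef_pos: [0.5299, -0.0776, 0.1806]
orientation: [-1.564, -2.724, 0.0]
contact_force: [-2.0, -0.5, 3.1]
finger_gap: 0.0234
grip_force: 72.6
t 14.6 pos [ 0.5299 -0.0776  0.1806] yaw 30.26 F [-2.  -0.5  3.1] M [0.08 0.35 0.12] gap 0.0234 grip 72.59984252974391 tilt [-0.0005  0.0003]
 delta mm [0.5 0.4 0.6] rotz 10.3
[(np.float64(0.7948717948717948), -13), (np.float64(0.7931034482758621), -12), (np.float64(0.7768595041322314), -14), (np.float64(0.7699115044247787), -11)]
pred z 0.165 px [290.81 235.34]
pred z 0.169 px [290.76 234.42]
pred z 0.2 px [290.36 227.13]
pred z 0.204 px [290.31 226.17]
226 [18 19 20]; 227 [23 24 25]; 228 [31 32 33]
229 [32 33 34]; 230 [33 34 35]; 231 [34 35 36]; 232 [34 36 36]
233 [38 39 41]; 234 [55 45 46]; 235 [72 34 34]; 236 [54 24 21]
237 [30 22 21]; 238 [24 24 26]; 239 [28 29 30]; 
redsum 535.3 row 234.92714365776206
```

```bash
python3 -m creep '{"rot":[[0,0,1],[0,0,2],[0,0,2],[0,0,2]],"delta_pos":[[0,0,0],[0,0,0],[0,0,0],[0,0,0]],"gripper":[0,0,0,0]}' 50
python3 -c "
from h import *;go([.53,-.077,.180],20)
b,n=blade();print(b[:3])
p,d=cap('scene')
cv2.imwrite('pics/s9.png',cv2.resize(p[195:270,240:340],(800,600),interpolation=cv2.INTER_CUBIC)[...,::-1])"
```

```text
t: 15.75
eef_pos: [0.5299, -0.0776, 0.1806]
orientation: [-1.61, -2.697, 0.0]
contact_force: [-2.9, 0.2, -3.1]
finger_gap: 0.0239
grip_force: 74.9
t 15.75 pos [ 0.5299 -0.0776  0.1806] yaw 28.33 F [-2.9  0.2 -3.1] M [0.2  0.42 0.53] gap 0.0239 grip 74.9469737475738 tilt [-0.0006  0.    ]
 delta mm [0.4 0.4 0.6] rotz 8.3
[(np.float64(0.7948717948717948), -13), (np.float64(0.7931034482758621), -12), (np.float64(0.7768595041322314), -14)]
```

View pics/s9.png

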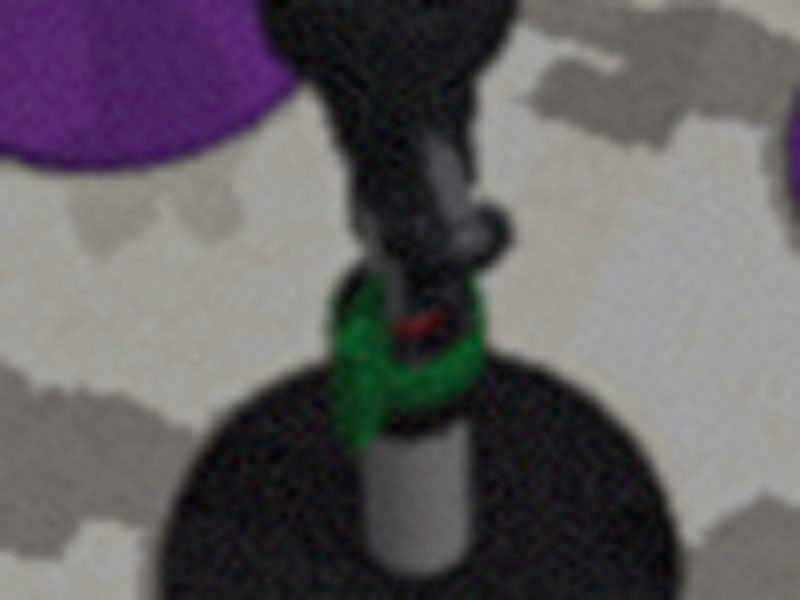

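The red ring sits on the rim at (418,325), the blade is at its stop on the left at (360,370), and the stand hasn't moved. I'm handing it in.

```bash
python3 -c "
from workcell import env;print(env.job_done())"
```

```text
the job is handed in; nothing more can be done
None
```

Job handed in at about 16 s: the stem is still gripped with the red ring on the rim to within about 1 mm by camera, and the lever is closed against what I judge to be its stop (the blade stopped moving as torque rose), with no sign in the pictures that the stand moved.

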